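# Clear the jar off a touch-latch lid and press the lid open

## Task

On the packing counter a small glass jar stands on the closed push-to-open lid of the wide storage console. With the fingertips, slide the jar sideways until it is completely off the lid and stands on the console's fixed top beside it, without lifting or tipping it; then press down the lid's free edge until the catch lets go, and let the spring raise the lid ajar. Leave the small console shut, and do not disturb the other things on the counter.

Things in the scene. Friction and masses are not known exactly. Their poses are not given: they have to be found in the camera images.
- console: Wide grey console fixed to the counter, 240 (x) by 300 (y) by 110 mm high, may stand turned. Origin: centre of its underside; x to its rear (away from the robot), y to its left, z up. White lid at the left of its top: local x -122 to +50, y -15 to +140, upper face z = 110 mm. Behind the lid (x above 54) a fixed strip, where the votive glass stands.
- deck (a point): Centre of the upper face of the wide console's plain fixed grey top, right of the lid, on which the jar is to be left: local x -120 to +120, y -150 to -15 mm, z = 109 mm (1 mm below the lid's face), axes as the console's.
- lid (a joint): Angle of the wide console's lid, rad: 0 shut and flush, positive open (free edge up), negative pressed in. Hinged along its rear edge (local x = 50 mm). Pressing the plate near the free edge 4 to 5 mm down (-0.03), some 7 N, trips the catch; stop at -0.05 (7.6 mm). Let go, a damped spring raises it in about 1 s to 0.5 (edge 82 mm up). It does not latch again.
- lid_edge (a point): Point on the upper face of the wide console's lid, 20 mm in from the middle of its free (robot-side) edge, marked by a steel plate 14 by 44 mm whose centre is this point: where to press. Axes as those of the lid: x to the hinge, y left, z out of the upper face. Moves with the lid.
- jar_center (a point): Centre (half-way up) of the glass jar with a copper screw cap that stands upright on the wide console's lid: diameter 66 mm, 80 mm high, about 0.25 kg.
- small_console: Small grey console of the same make, fixed to the counter, 240 (x) by 180 (y) by 110 mm high, origin at the centre of its underside; nearly all its top is a white touch-latch lid of its own (local x from -122 to +50 mm, y from -80 to +80 mm) on which a cup stands. To be left shut. It stands left or right of the wide console.
- small_lid (a joint): Opening angle of the small console's lid, rad; 0 is shut. To be left alone.
- cup: Bystander: white ceramic cup, 60 mm in diameter and high, standing on the small console's lid; origin at the centre of its underside.
- votive: Bystander: small amber candle glass, 40 mm in diameter, 35 mm high, standing on the wide console's rear strip; origin at the centre of its underside.
- tape: Bystander: cardboard ring 90 mm across, 45 mm high, on the counter; origin at the centre of its underside.
- bowl: Bystander: green bowl, 150 mm across, 70 mm high, on the counter; origin at the centre of its underside.
- tall_jar_center (a point): Bystander: centre of the larger glass jar with copper cap, 84 mm in diameter, 140 mm high, on the counter.
- vase_box: Bystander: glass vase in an open cardboard corner sleeve, 100 x 100 x 240 mm, on the counter; origin at the centre of its underside.
Mind the look-alikes: they are no part of the job. Leave any black or turquoise look-alike of the part that bears jar_center alone.

How it is judged:
By the outcome, as a careful person would: the job done as asked, in the order asked, and still so for the second after the job is handed in, with the robot touching nothing.
It also fails if it takes over 58 s, if anything falls off the work surface, if the arm or the gripper's body presses on something with over 40 N, if the wrist force passes 120 N, or if a joint passes its speed limit or range.

## Robot

A 7-joint arm with a two-finger parallel gripper is mounted at the origin on the work surface. World frame = base frame: x ahead of the robot, y to its left, z up, the work surface at z = 0. Lengths are in m, angles in degrees, forces in N, time in s.
With the tool pointing down it reaches from about 0.425 to 0.95 m from the base axis. Payload 4.7 kg.
Tool frame: the origin (TCP) lies midway between the tips of the shut fingers; the grasp point (between the pads) lies 19 mm behind it; z points along the fingers, y is the direction in which the jaws open and shut (so a half turn about z gives the same grasp; the last joint's range is limited). The gripper opens to 85 mm and grips with 20 to 120 N. Pads are 22 mm wide; open, the fingers measure 114 mm over their backs; the gripper's body (76 mm by 85 mm) begins 54 mm behind the grasp point. The pads swing forward as they close: fully open they stand 13 mm farther back than shut.
Start: joints at [-70.812, 26.849, -2.785, 87.806, 1.381, 65.374, -4.715], TCP at [0.24, 0.631, 0.231] pointing down, gripper open.
Joint ranges: [-148.3, 148.3], [-19.14, 114.17], [-79.39, 73.82], [5.75, 140.21], [-59.74, 239.74], [12.07, 113.84], [-152.46, 152.46]. Speed limits (degrees/s): [147.25, 147.25, 180, 180, 180, 180, 180].

## Interface

Orientations are given as [roll, pitch, yaw] about the fixed x, y, z axes, in that order (R = Rz(yaw) Ry(pitch) Rx(roll)).
In Python, from station import manip, cams gives the robot as it stands.
- The arm moves only by the tool play_rows, never from a script. Its argument "moves" is a list of rows, each a list of 7 numbers: the shift along the tool's x, y, z in m, then the turn, a rotation vector about the tool's x, y, z in rad, then the finger opening in m, from 0 to 0.0854. In form: [[dx, dy, dz, rx, ry, rz, claw], ...]. A call has 1 to 8 rows; each row shifts and turns the commanded pose from where the row before left it, along the tool's axes as they then stand; what a row does not reach is not made up. A row lasts 1/8 s, in which the tool goes at most 62.5 mm and 10.7 degrees, less where a joint would pass 70% of its speed; a pose out of reach is approached as far as the arm can. A call is refused whole if a number of a shift passes 0.0625 or a number of a turn 0.188, either way. A call with a gripper value outside its range is refused whole. The fingers move at their own pace and stop on an object; "grip_force" is the grip in N (left out, the last holds). Time passes only in rows, so rows that do not move let the fingers close. It gives the time, the measured TCP pose, the force and the opening at its end, in the units of the state.
- manip.sense(): the state, without advancing time (a new reading comes with each control period).
- cams.get_image(name): name is "side" or "top" or "wrist"; returns the picture (384x512x3 uint8, red, green, blue); there is no depth.
- cams.camera_info(name): a dict with "fx", "fy", "cx", "cy" (pixels), "T" (4x4, takes a point from camera to world coordinates). Camera axes: x right, y down, z forward; pixel columns grow to the right and rows downward; lengths in m; the calibration is good to about 2 mm. A picture is of the moment at which its call begins: read the wrist's pose just before it. camera_info takes no time and is no camera call; for the wrist camera it gives the pose at the moment of the call.
- manip.finish_job(): hands the job in, once; it reports no verdict.
The state is a dict: "t": time; "joint_positions": joint angles; "dq": joint speeds; "tau": joint torques, N m; "position": TCP position; "tcp_rot": TCP orientation; "force": force on the tool from outside, world axes, zero at the start; "torque": the same for the moment, N m; "finger_gap": finger opening in m.
Only numpy, scipy, OpenCV 4.12 (cv2) and the standard library are available. Lean on these libraries where they do the work, as an engineer would, in place of code of your own. Each camera call takes 0.05 s, during which the arm holds its last target. There are 200 camera calls.

## Working session

There is one attempt and no reset: what is moved stays moved. The work goes in short steps, Python scripts to look and compute and a tool call to move; the robot and the scene stay as the last step left them, time stands still between calls to the robot, and variables do not carry over. Pictures are saved under pics/ and viewed, about 8 in all and at most 12, crops included, and the job is handed in when it is done.

Besides the shell and the picture viewer there is one more tool, called after "Call:" as name([rows], argument=value, ...), one row to a line, values as JSON. play_rows: Moves the arm, as the interface text tells. Its arguments: {"type":"object","properties":{"moves":{"type":"array","items":{"type":"array","items":{"type":"number"}}},"grip_force":{"type":"number"}},"required":["moves"]}

```bash
mkdir -p pics
cat > h.py <<'E'
import numpy as np, cv2
from station import manip, cams
def snap(name,fn,crop=None,s=1):
    im=cams.get_image(name)[:,:,::-1]
    if crop: u0,v0,u1,v1=crop; im=im[v0:v1,u0:u1]
    cv2.imwrite('pics/'+fn,cv2.resize(im,None,fx=s,fy=s,interpolation=cv2.INTER_CUBIC))
def ray(name,uv,z,ci=None):
    c=ci or cams.camera_info(name); T=np.array(c['T'])
    d=T[:3,:3]@np.array([(uv[0]-c['cx'])/c['fx'],(uv[1]-c['cy'])/c['fy'],1]); o=T[:3,3]
    return o+d*(z-o[2])/d[2]
def proj(name,p):
    c=cams.camera_info(name); T=np.array(c['T']); q=T[:3,:3].T@(np.array(p)-T[:3,3])
    return q[0]/q[2]*c['fx']+c['cx'],q[1]/q[2]*c['fy']+c['cy']
E
python3 - <<'E'
from h import *
snap('top','top1.png',None,1.5); snap('side','side1.png',None,1.5)
print(manip.sense())
for n in('top','side','wrist'): print(n,np.round(cams.camera_info(n)['T'],3).tolist(),cams.camera_info(n)['fx'])
E
```

```text
{'t': 0.1, 'joint_positions': array([-70.8124719 ,  26.89192154,  -2.78334577,  87.86906198,
         1.38250116,  65.37449544,  -4.71593614]), 'dq': array([ 0.02928713, -0.07726877,  0.11271823, -0.24724804, -0.04761481,
       -0.03555546, -0.02616574]), 'tau': array([ 1.67168175e-03, -5.11516428e+01, -4.67157410e-02, -2.38392591e+01,
        1.08461530e-02,  4.33077701e-03, -2.93755932e-05]), 'position': array([0.23998769, 0.63032005, 0.23035917]), 'tcp_rot': array([-1.79898274e+02,  5.56025502e-03,  1.59157695e+02]), 'force': array([-0.87644971, -0.35076375,  0.26048992]), 'torque': array([-0.00658517, -0.01297204,  0.05267752]), 'finger_gap': 0.08562556899745033}
top [[-0.005, -0.988, 0.155, 0.341], [-1.0, 0.007, 0.01, -0.003], [-0.011, -0.155, -0.988, 1.498], [0.0, 0.0, 0.0, 1.0]] 487.1855183063569
side [[-0.937, -0.239, 0.253, 0.162], [-0.348, 0.672, -0.654, 1.01], [-0.014, -0.701, -0.713, 1.233], [0.0, 0.0, 0.0, 1.0]] 422.2226802147303
wrist [[0.357, 0.887, 0.295, 0.164], [0.934, -0.338, -0.115, 0.66], [-0.002, 0.316, -0.949, 0.373], [0.0, 0.0, 0.0, 1.0]] 330.50807633461704
```

View pics/top1.png

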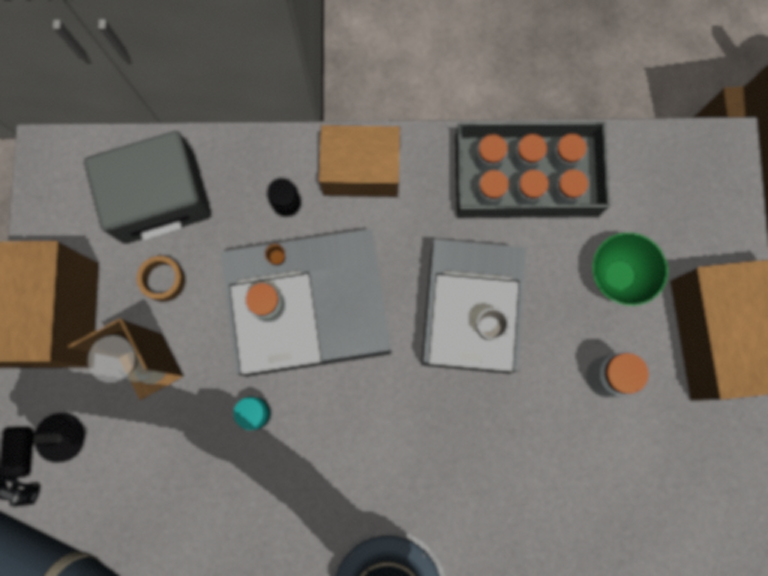

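View pics/side1.png

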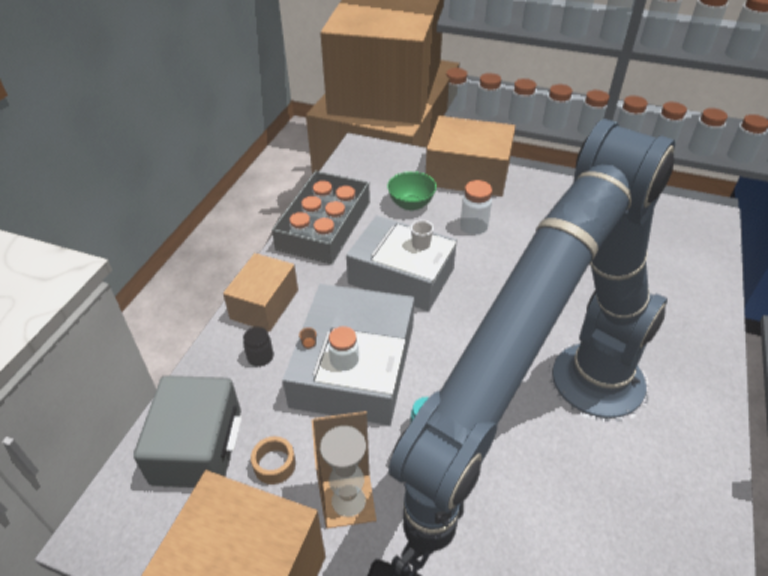

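The copper-capped jar on the wide console's white lid, at about (263,299) in the top view, is my candidate. Things it could be confused with: the tall jar (627,373), the six capped jars in the crate (about 533,167), the black one (284,196) and the turquoise one (251,413). I'll check it in a close crop.

Run:
```python
from h import *
snap('top','top2.png',(140,145,270,255),6)
```

```text
(no output)
```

View pics/top2.png

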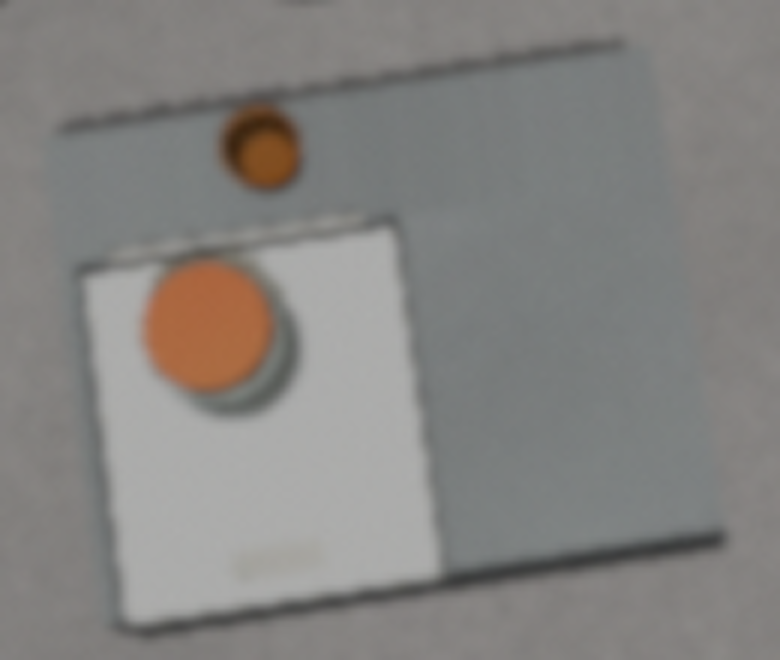

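The crop shows the clear jar with a copper cap (208,326) on the white lid. The lid corners are (82,270), (395,225), (441,577) and (122,627), the plate is at (277,561) and the votive at (260,147).

```bash
cat >> h.py <<'E'
def fitconsole():
    g=lambda x,y,z: ray('top',((x+.5)/6-.5+140,(y+.5)/6-.5+145),z)[:2]
    W=np.array([g(*p,.11) for p in[(82,270),(395,225),(441,577),(122,627),(277,561)]]+[g(650,50,.109),g(722,535,.109)])
    L=np.array([(.05,.14),(.05,-.015),(-.122,-.015),(-.122,.14),(-.102,.0625),(.12,-.15),(-.12,-.15)])
    w,l=W-W.mean(0),L-L.mean(0)
    a=np.arctan2((l[:,0]*w[:,1]-l[:,1]*w[:,0]).sum(),(l*w).sum()); R=np.array([[np.cos(a),-np.sin(a)],[np.sin(a),np.cos(a)]])
    t=W.mean(0)-R@L.mean(0)
    return a,R,t,W-(L@R.T+t),g
E
python3 - <<'E'
from h import *
a,R,t,res,g=fitconsole()
print(np.degrees(a),t,'res mm',np.round(res*1e3,1).tolist())
for n,p in dict(jar=(208,326,.19),votive=(260,147,.144)).items():
    w=g(*p); print(n,w,'local',R.T@(w-t))
print('edge',R@[-.102,.0625]+t)
s=manip.sense(); print(s['t'],s['position'],s['tcp_rot'])
E
```

```text
7.906277729128931 [0.55846869 0.15585165] res mm [[1.0, -1.5], [0.7, 0.8], [0.7, 0.9], [-0.7, -1.4], [-0.3, -0.5], [-0.9, 1.1], [-0.6, 0.7]]
jar [0.54919813 0.22441056] local [0.00024805 0.0691824 ]
votive [0.64232425 0.20940107] local [0.09042434 0.04150581]
edge [0.4488412  0.20372714]
0.15 [0.239987   0.6304319  0.23051108] [-1.79916000e+02  2.90393317e-03  1.59159768e+02]
```

```bash
cat >> h.py <<'E'
from scipy.spatial.transform import Rotation as Ro
def delta(pos,yaw):
    s=manip.sense(); R=Ro.from_euler('xyz',s['tcp_rot'],degrees=True)
    G=Ro.from_euler('xyz',[180,0,yaw],degrees=True)
    print('t',round(s['t'],2),'pos',np.round(s['position'],4),'rot',np.round(s['tcp_rot'],2),'F',np.round(s['force'],1),'gap',round(s['finger_gap'],4))
    print('tool shift (current axes)',np.round(R.inv().apply(np.array(pos)-s['position']),4),'(goal axes)',np.round(G.inv().apply(np.array(pos)-s['position']),4),'rotvec',np.round((R.inv()*G).as_rotvec(),3))
A,R2,T2,_,_=fitconsole(); YAW=90+np.degrees(A)
def loc(x,y,z): return np.r_[R2@[x,y]+T2,z]
E
python3 - <<'E'
from h import *
for uv in [(112,358),(122,322),(70,347),(182,375)]:
    print(uv,ray('top',(uv[0]/1.5,uv[1]/1.5),.24))
delta(loc(0,.137,.33),YAW)
E
```

```text
(112, 358) [0.43871272 0.47231041 0.24      ]
(122, 322) [0.5012945 0.4580622 0.24     ]
(70, 347) [0.458225   0.54640895 0.24      ]
(182, 375) [0.40873438 0.34987522 0.24      ]
t 0.15 pos [0.24   0.6304 0.2305] rot [-179.92    0.    159.16] F [ 0.5 -0.2  0.2] gap 0.0848
tool shift (current axes) [-0.4006 -0.2103 -0.0992] (goal axes) [-0.3769  0.2502 -0.0995] rotvec [-1.000e-03  1.000e-03  1.069e+00]
```

Call:
play_rows([
  [0,0,-0.06,0,0,0.178,0.03],
  [0,0,-0.06,0,0,0.178,0.03],
  [0,0,0,0,0,0.178,0.03],
  [0,0,0,0,0,0.178,0.03],
  [0,0,0,0,0,0.178,0.03],
  [0,0,0,0,0,0.178,0.03],
])

```text
t: 0.9
position: [0.24, 0.6306, 0.3509]
tcp_rot: [-180.0, 0.0, 97.6]
force: [0.5, 0.6, -0.1]
finger_gap: 0.0299
```

Call:
play_rows([
  [-0.047,0.031,0,0,0,0,0.03],
  [-0.047,0.031,0,0,0,0,0.03],
  [-0.047,0.031,0,0,0,0,0.03],
  [-0.047,0.031,0,0,0,0,0.03],
  [-0.047,0.031,0,0,0,0,0.03],
  [-0.047,0.031,0,0,0,0,0.03],
  [-0.047,0.031,0,0,0,0,0.03],
  [-0.047,0.031,0,0,0,0,0.03],
])

```text
t: 1.9
position: [0.5386, 0.2913, 0.3511]
tcp_rot: [-180.0, -0.0, 98.0]
force: [1.0, 0.9, -0.8]
finger_gap: 0.0298
```

Call:
play_rows([
  [0,0,0,0,0,0,0.03],
  [0,0,0,0,0,0,0.03],
])

```text
t: 2.15
position: [0.5373, 0.2933, 0.3509]
tcp_rot: [-179.9, -0.0, 98.0]
force: [0.1, 0.4, 0.3]
finger_gap: 0.0301
```

Run:
```python
from h import *
delta(loc(0,.137,.13),YAW)
print(proj('wrist',loc(0,.0692,.19)),[proj('wrist',loc(x,y,.11)) for x,y in[(.05,.14),(.05,-.015),(-.122,.14)]])
snap('wrist','w1.png')
```

```text
t 2.15 pos [0.5373 0.2933 0.3509] rot [-1.7994e+02 -3.0000e-02  9.7980e+01] F [0.1 0.4 0.3] gap 0.0301
tool shift (current axes) [-0.0022  0.0022  0.2209] (goal axes) [-0.0021  0.002   0.2209] rotvec [-0.001 -0.001  0.001]
(np.float64(257.0400624733937), np.float64(242.56512758725302)) [(np.float64(299.223852312944), np.float64(157.7901772997974)), (np.float64(294.14726148884955), np.float64(272.8441452283045)), (np.float64(153.39807792477848), np.float64(157.667871372355))]
```

View pics/w1.png

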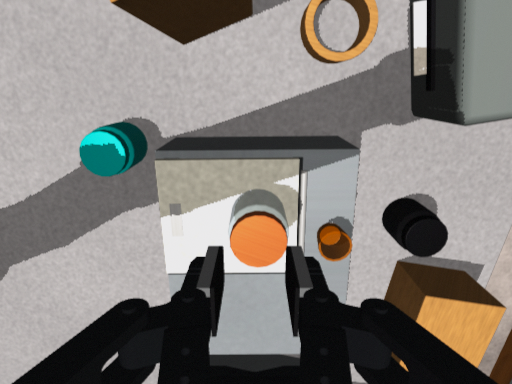

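The cap is seen at (259,239) against a predicted (257,242), and the lid corners agree within 1–2 px. The jar is therefore at about local (0.002, 0.072). I'll descend on its left side.

Call:
play_rows([
  [-0.002,0.003,0.05,0,0,0,0.03],
  [0,0,0.05,0,0,0,0.03],
  [0,0,0.05,0,0,0,0.03],
  [0,0,0.04,0,0,0,0.03],
  [0,0,0.02,0,0,0,0.03],
  [0,0,0.012,0,0,0,0.03],
  [0,0,0,0,0,0,0.03],
])

```text
t: 3.08
position: [0.5403, 0.2923, 0.1289]
tcp_rot: [-179.9, -0.0, 98.1]
force: [-0.7, 0.5, 0.5]
finger_gap: 0.03
```

Run:
```python
from h import *
delta(loc(0.002,.137,.13),YAW)
snap('side','s2.png',(170,180,320,300),5)
```

```text
t 3.08 pos [0.5403 0.2923 0.1289] rot [-179.94   -0.     98.07] F [-0.7  0.5  0.5] gap 0.03
tool shift (current axes) [-0.0006  0.0012 -0.0011] (goal axes) [-0.0006  0.0012 -0.0011] rotvec [-0.001 -0.     0.003]
```

View pics/s2.png

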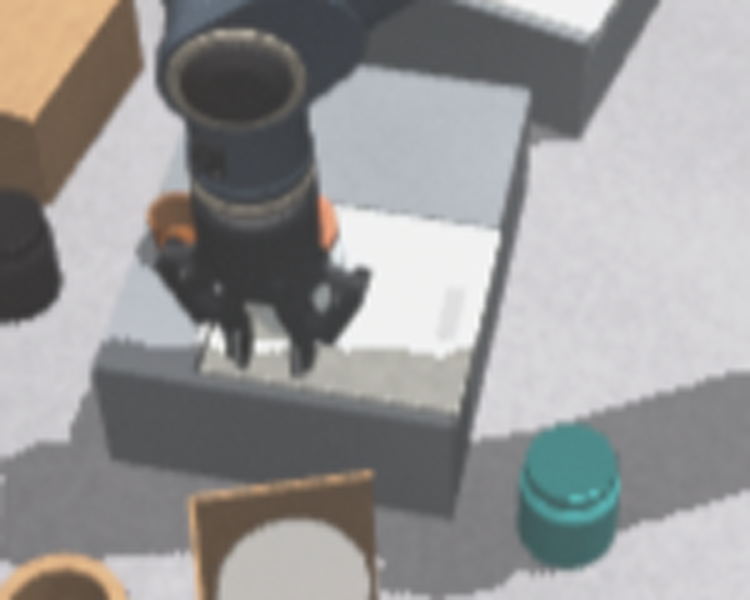

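The fingers stand on the jar's left side, tips (240,355) and (300,370) about 20 mm above the lid. The knuckles are above the votive (170,215). Now I'll push the jar along −y of the console, which is tool −x.

Call:
play_rows([
  [-0.006,0.001,0,0,0,0,0.03],
  [-0.006,0,0,0,0,0,0.03],
  [-0.006,0,0,0,0,0,0.03],
  [-0.006,0,0,0,0,0,0.03],
  [-0.006,0,0,0,0,0,0.03],
  [-0.006,0,0,0,0,0,0.03],
  [-0.006,0,0,0,0,0,0.03],
  [-0.006,0,0,0,0,0,0.03],
])

```text
t: 4.12
position: [0.5488, 0.2438, 0.1294]
tcp_rot: [180.0, -0.0, 98.0]
force: [-0.4, 1.6, 0.7]
finger_gap: 0.0298
```

Run:
```python
from h import *
delta(loc(0.002,-.045,.13),YAW)
snap('wrist','w2.png')
```

```text
t 4.12 pos [0.5488 0.2438 0.1294] rot [ 1.7998e+02 -2.0000e-02  9.7980e+01] F [-0.4  1.6  0.7] gap 0.0298
tool shift (current axes) [-0.1335 -0.0007 -0.0006] (goal axes) [-0.1335 -0.0006 -0.0006] rotvec [ 0.    -0.     0.001]
```

View pics/w2.png

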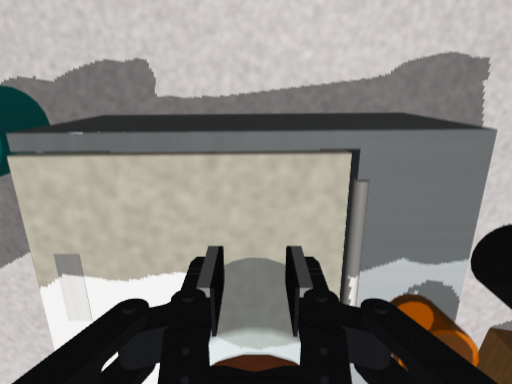

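The jar sits centred in the finger cradle (about (257,300)) with a push force of about 1.6 N, and the votive (435,330) is clear. I'll continue.

Call:
play_rows([
  [-0.008,0,0,0,0,0,0.03],
  [-0.008,0,0,0,0,0,0.03],
  [-0.008,0,0,0,0,0,0.03],
  [-0.008,0,0,0,0,0,0.03],
  [-0.008,0,0,0,0,0,0.03],
  [-0.008,0,0,0,0,0,0.03],
  [-0.008,0,0,0,0,0,0.03],
  [-0.008,0,0,0,0,0,0.03],
])

```text
t: 5.18
position: [0.5577, 0.18, 0.1293]
tcp_rot: [180.0, -0.0, 98.0]
force: [0.1, 2.0, 1.3]
finger_gap: 0.0298
```

Call:
play_rows([
  [-0.008,0,0,0,0,0,0.03],
  [-0.008,0,0,0,0,0,0.03],
  [-0.008,0,0,0,0,0,0.03],
  [-0.008,0,0,0,0,0,0.03],
  [-0.008,0,0,0,0,0,0.03],
  [-0.008,0,0,0,0,0,0.03],
  [-0.008,0,0,0,0,0,0.03],
  [-0.008,0,0,0,0,0,0.03],
])

```text
t: 6.18
position: [0.5665, 0.1166, 0.1293]
tcp_rot: [-180.0, -0.0, 98.0]
force: [-0.8, 1.5, -1.2]
finger_gap: 0.0301
```

Call:
play_rows([
  [-0.004,0,0,0,0,0,0.03],
  [-0.002,0,0,0,0,0,0.03],
  [0,0,0,0,0,0,0.03],
  [0.008,0,0,0,0,0,0.03],
  [0.015,0,0,0,0,0,0.03],
  [0.015,0,0,0,0,0,0.03],
  [0,0,0,0,0,0,0.03],
])

```text
t: 7.05
position: [0.5616, 0.1515, 0.1292]
tcp_rot: [-180.0, -0.0, 98.2]
force: [-0.6, -0.3, -0.4]
finger_gap: 0.0303
```

Run:
```python
from h import *
delta(loc(0.002,.0,.3),YAW)
snap('side','s3.png',(170,170,320,290),5)
```

```text
t 7.05 pos [0.5616 0.1515 0.1292] rot [-1.7999e+02 -5.0000e-02  9.8190e+01] F [-0.6 -0.3 -0.4] gap 0.0303
tool shift (current axes) [ 0.0049 -0.0005 -0.1708] (goal axes) [ 0.0048 -0.0005 -0.1708] rotvec [-0.    -0.001  0.005]
```

View pics/s3.png

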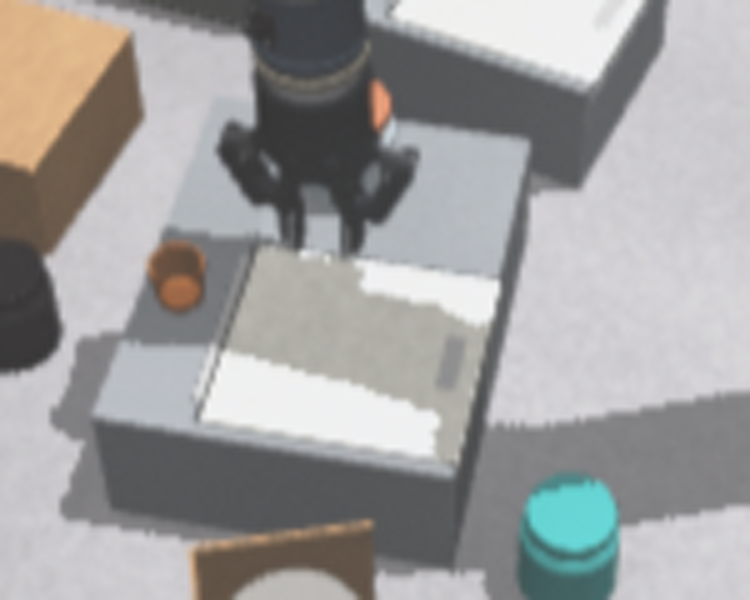

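The jar stands upright beside the lid at about (380,120), and the fingers have backed off it. I'll rise, shut the fingers and go above the steel plate.

Call:
play_rows([
  [0,0,-0.06,0,0,0,0.0],
  [0,0,-0.06,0,0,0,0.0],
  [0.017,-0.026,0,0,0,0,0.0],
  [0.017,-0.026,0,0,0,0,0.0],
  [0.017,-0.026,0,0,0,0,0.0],
  [0.017,-0.026,0,0,0,0,0.0],
  [0,0,0,0,0,0,0.0],
  [0,0,0,0,0,0,0.0],
])

```text
t: 8.1
position: [0.4503, 0.201, 0.2495]
tcp_rot: [179.9, 0.0, 97.9]
force: [0.5, -0.6, -0.4]
finger_gap: -0.0002
```

Run:
```python
from h import *
delta(loc(-.102,.0625,.13),YAW)
print(proj('wrist',loc(-.102,.0625,.11)),proj('top',loc(0,-.085,.189)))
snap('top','top3.png',(140,145,270,255),6)
snap('wrist','w3.png')
```

```text
t 8.1 pos [0.4503 0.201  0.2495] rot [1.7995e+02 1.0000e-02 9.7900e+01] F [ 0.5 -0.6 -0.4] gap -0.0002
tool shift (current axes) [ 0.0029 -0.0012  0.1195] (goal axes) [ 0.0029 -0.0011  0.1195] rotvec [ 0.001  0.    -0.   ]
(np.float64(253.61288643214544), np.float64(179.0727570303844)) (np.float64(230.33095057531955), np.float64(191.00065028948669))
```

View pics/top3.png

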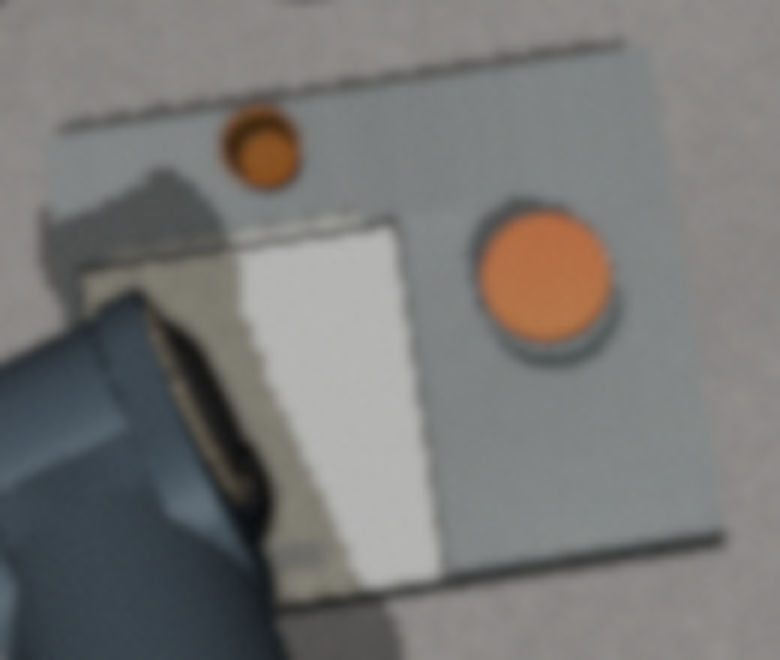

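View pics/w3.png

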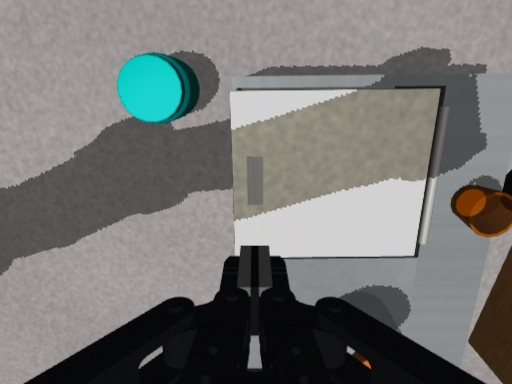

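Top view: the jar is at (545,275), i.e. local (0,−0.086), so its edge is about 38 mm off the lid; the votive is unmoved. Wrist view: the plate is at (255,180) as predicted. I'll descend and press.

Call:
play_rows([
  [0.003,-0.001,0.05,0,0,0,0.0],
  [0,0,0.05,0,0,0,0.0],
  [0,0,0.025,0,0,0,0.0],
  [0,0,0,0,0,0,0.0],
  [0,0,0,0,0,0,0.0],
])

```text
t: 8.82
position: [0.4495, 0.2046, 0.1253]
tcp_rot: [179.9, -0.0, 97.9]
force: [-1.1, 0.4, -0.6]
finger_gap: -0.0001
```

Call:
play_rows([
  [0,0,0.006,0,0,0,0.0],
  [0,0,0.004,0,0,0,0.0],
  [0,0,0.003,0,0,0,0.0],
  [0,0,0.002,0,0,0,0.0],
  [0,0,0.002,0,0,0,0.0],
  [0,0,0,0,0,0,0.0],
])

```text
t: 9.57
position: [0.4482, 0.2046, 0.1077]
tcp_rot: [-180.0, -0.0, 98.0]
force: [-2.2, -0.1, 5.5]
finger_gap: -0.0
```

Call:
play_rows([
  [0,0,0.0015,0,0,0,0.0],
  [0,0,0.0015,0,0,0,0.0],
  [0,0,0.001,0,0,0,0.0],
  [0,0,0,0,0,0,0.0],
])

```text
t: 10.07
position: [0.4482, 0.2046, 0.1039]
tcp_rot: [-180.0, -0.0, 98.0]
force: [-2.1, -1.2, 7.3]
finger_gap: -0.0002
```

Call:
play_rows([
  [0,0,0.0008,0,0,0,0.0],
  [0,0,0,0,0,0,0.0],
  [0,0,-0.02,0,0,0,0.0],
  [0,0,-0.05,0,0,0,0.0],
  [0,0,-0.06,0,0,0,0.0],
  [0,0,-0.06,0,0,0,0.0],
  [0,0,-0.03,0,0,0,0.0],
  [0,0,0,0,0,0,0.0],
])

```text
t: 11.08
position: [0.4494, 0.2051, 0.325]
tcp_rot: [179.7, -0.2, 98.0]
force: [-0.2, 0.4, -0.7]
finger_gap: -0.0003
```

Call:
play_rows([
  [0,-0.01,0,0,0,0,0.0],
  [0,0,0,0,0,0,0.0],
  [0,0,0,0,0,0,0.0],
  [0,0,0,0,0,0,0.0],
  [0,0,0,0,0,0,0.0],
  [0,0,0,0,0,0,0.0],
  [0,0,0,0,0,0,0.0],
  [0,0,0,0,0,0,0.0],
])

```text
t: 12.08
position: [0.4383, 0.2032, 0.3225]
tcp_rot: [180.0, -0.0, 98.0]
force: [-0.2, -0.0, -0.1]
finger_gap: -0.0001
```

Run:
```python
from h import *
s=manip.sense(); print(s['t'],s['position'],s['force'])
snap('side','s4.png',None,1.5)
```

```text
12.075 [0.43833534 0.20319067 0.32249788] [-0.17495385 -0.03281051 -0.12772265]
```

View pics/s4.png

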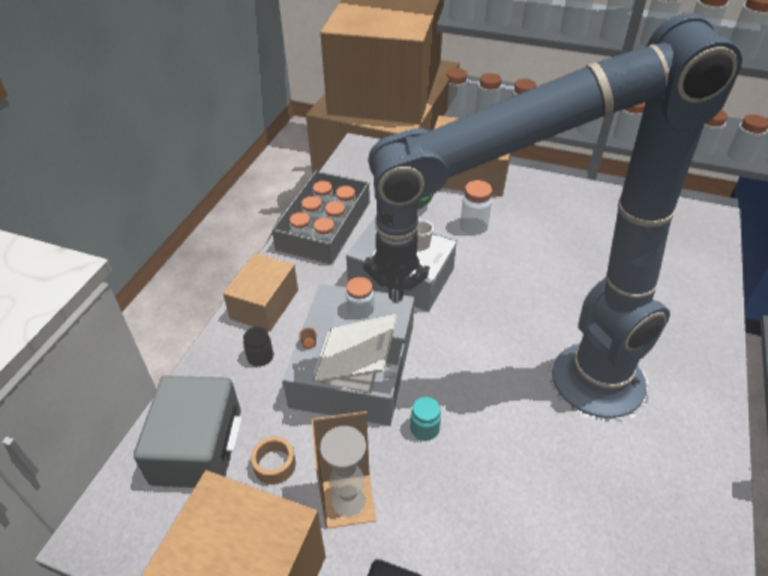

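The lid is raised ajar at (358,345). The jar (360,298) stands upright on the deck, and the small console (cup at (425,235)) is shut. Votive, tape, vase and bowl are in place and the gripper is clear above. I'll hand in.

```bash
python3 -c "
from station import manip
print(manip.finish_job())"
```

```text
the job is handed in; nothing more can be done
None
```

The job is done and handed in at about 12 s on the robot's clock (limit 58 s). I pushed the jar sideways with the fingertips onto the fixed top, then pressed the plate on the lid's free edge until the catch let go. I backed the arm away, and the lid rose ajar.

- **Jar:** it stands upright at about local (0, −86 mm), with its near edge about 38 mm clear of the lid. The push force read about 2 N.
- **Lid:** I pressed it about 6 to 7 mm down by the arm's reading, at about 7 N. The last picture shows it ajar, but I did not measure its angle.
- **Other things:** in the last picture the small console is shut with its cup in place, and the votive, tape, vase and tall jar look undisturbed. The arm mostly hides the bowl there, but it never worked near it.
- **Robot:** it ended about 0.32 m up, touching nothing, with force readings near zero. No check failed or disagreed.

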